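Move power modules from the solder carrier into the test dock

ROBOT

A 6-joint arm with a two-finger parallel gripper is mounted at the origin on the work surface. World frame = base frame: x ahead of the robot, y to its left, z up, the work surface at z = 0. Lengths are in m, angles in degrees, forces in N, time in s.
With the tool pointing down it reaches from about 0.4 to 0.825 m from the base axis. Payload 7 kg.
Tool frame: the origin (TCP) lies at the very end of the fingers, on their centre line; the grasp point (between the pads) lies 19 mm behind it (ctrl.pinch_z is the distance from the TCP to the grasp point, in m); z points along the fingers, x is the direction in which the jaws open and shut, and the axes are right-handed (so a half turn about z gives the same grasp; the last joint's range is limited). The gripper opens to 88 mm and grips with 3 to 60 N. Pads are 19 mm wide; open, the fingers measure 130 mm over their backs; the gripper's body (78 mm by 193 mm) begins 47 mm behind the grasp point.
Start: joints at [85.949, 20.546, 0.682, 0, -70.136, -16.507], TCP at [0.237, 0.632, 0.227] pointing down, gripper open.
Joint ranges: [-176.03, 176.03], [-82.01, 121.73], [-58.28, 71.71], [-173.87, 95.51], [-174.79, -0.11], [-173.66, 173.66]. Speed limits (degrees/s): [136.94, 136.94, 172.46, 180, 180, 180].

INTERFACE

Orientations are given as [roll, pitch, yaw] about the fixed x, y, z axes, in that order (R = Rz(yaw) Ry(pitch) Rx(roll)).
In Python, from plant import ctrl gives the robot as it stands.
- The arm moves only by the tool carry_out, never from a script. Its argument "increments" is a list of rows, each a list of 7 numbers: the turn, a rotation vector about the world's x, y, z in degrees, then the shift along the world's x, y, z in mm, then the closure, from 0 (fully open) to 1 (shut). In form: [[ax, ay, az, dx, dy, dz, grip], ...]. A call has 1 to 20 rows; each row is the pose to reach, as a shift and turn from the pose commanded when the call began; what a row does not reach only later rows make up. A row lasts 1/8 s, in which the tool goes at most 62.5 mm and 10.7 degrees, less where a joint would pass 70% of its speed; a pose out of reach is approached as far as the arm can. A call with a gripper value outside its range is refused whole. The fingers move at their own pace and stop on an object; the grip force is fixed at half the most. Time passes only in rows, so rows that repeat a pose let the fingers close. It gives the time, the measured TCP pose, the force and the opening at its end, in the units of the state.
- ctrl.get_obs(): the state, without advancing time (a new reading comes with each control period).
- ctrl.snapshot(name): name is "scene" or "side" or "wrist"; returns a dict with "pixels" (420x560x3 uint8, blue, green, red), "intrinsics" (3x3 intrinsics, pixels), "rvec" (rotation vector, rad) and "tvec" (3), from world to camera coordinates, as OpenCV has them; the wrist camera has in their place "hand_eye" (4x4, takes a point from camera to tool coordinates, whose origin is the TCP and whose axes are the tool frame's). Camera axes: x right, y down, z forward; pixel columns grow to the right and rows downward; lengths in m; the calibration is good to about 2 mm. The wrist camera is an equidistant fisheye: a pixel r from the principal point sees the ray r / f radians off the axis. A picture is of the moment at which its call begins: read the wrist's pose just before it. There is no depth.
- ctrl.close_job(): hands the job in, once; it reports no verdict.
Trained networks look in a picture, given as the dict that the camera call returned (one of the last four; its "shot" number tells which), for a name from the list of things; names that differ only in an ending like _2 or _b are one class to them, and where a whole thing is asked for, a point or a joint stands for the part that bears it (a point fixed in the world has none). Each returns a list of dicts, best first, with "confidence" (0 to 1); they miss things now and then, are a little off and sometimes report something else, mostly with a low value. They report only what shows in the picture. A call takes as long as a camera call.
- ctrl.search_frame(picture, label): "centre" ([x, y, z] in m, in world coordinates, good to about 4 mm: the middle of the surface that is visible of it).
- ctrl.outline_of(picture, label): "pixels" (420x560 bool, what is visible of it).
The state is a dict: "clock": time; "joint_pos": joint angles; "qvel": joint speeds; "tau": joint torques, N m; "tool_pos": TCP position; "orientation": TCP orientation; "force": force on the tool from outside, world axes, zero at the start; "moment": the same for the moment, N m; "opening": finger opening in m.
Only numpy, scipy, OpenCV 4.12 (cv2) and the standard library are available. Lean on these libraries where they do the work, as an engineer would, in place of code of your own. Each camera call takes 0.05 s, during which the arm holds its last target. There are 200 camera calls.

TASK

Swing up the hold-down bar, slide every power module out of the solder carrier from under its ledge and push each one heat-sink end first under the hood of the test dock, fully home against the stop, one to a lane (any lane); you will have to put a module down and take it again by the transformer, because fingers do not fit under the hood. Leave the empty carrier with its hold-down bar folded right down, and do not disturb the other things on the bench.

Things in the scene. Friction and masses are not known exactly. Their poses are not given: they have to be found in the camera images.
- carrier: dark solder carrier fixed to the bench, 155 x 224 mm. Origin on the bench, middle of its lanes; x = the way modules slide out, z up. Three lanes at y = -66, 0, +66 mm, 56 mm wide, parted by ribs 7 mm high. A stored module has its origin near x = 0 (-2 to +6 mm) on the lane floor, z = 12 mm, nose to +x, parallel to the carrier. The floor ends at x = +70 mm
- ledge_front (a point): middle of the front lower edge of the carrier's fixed ledge (carrier x = -14, z = 66 mm). The ledge, top at z = 72 mm, covers all lanes from here back to x = -85 mm, over the transformers, so a module must slide about 55 mm along carrier +x before it can be lifted and before its transformer can be reached
- hold_bar (a joint): hinge angle of the carrier's hold-down bar: 0 = down (10 mm bar across all lanes at carrier x = -2 mm, 1 mm above the module bases, between heat sinks and transformers, so that they cannot slide out); grows as it swings up and rearwards, stop at 1.6 rad. Stiff hinge (about 0.22 N m): it stays where it is left
- bar_grip (a point): middle of the bar's raised black grip rod, 12 mm thick, about 54 mm free between its two stems, lying along carrier y; with the bar down it is at carrier x = -2, z = 105 mm. Pinch it across from above; it can turn within the fingers
- bar_hinge (a point): point on the bar's fixed hinge axis, which runs along carrier y: carrier x = -80, y = 0, z = 45 mm. The grip rod circles it at radius 98 mm, going up and then rearwards (carrier -x)
- dock: aluminium test dock fixed to the bench, a white tester box (120 mm high) behind it. Origin on the bench, middle of its lanes; x = the way modules slide in, z up. Lane floor at z = 20 mm, from x = -45 mm to the stop at x = +66 mm; lanes 56 mm wide at y = -66, 0, +66 mm between 10 mm ribs, 7 mm high, with pointed lead-ins at x = -35 mm. A module that is home has its origin at x = 0
- hood_mouth (a point): middle of the lower front edge of the dock's hood (dock x = +2, z = 64 mm: 44 mm above the lane floor). The hood, top at z = 72 mm, covers the lanes from here to the stop. The heat-sink end of a module (36 mm high) fits under it; the transformer (48 mm) does not and stays in front of it
- lane_1 (a point): dock lane 1 (y = -66 mm in the dock): point on the lane floor, 1 mm in front of the stop, where the middle of the nose's lower edge lies when a module is home; axes as the dock
- lane_2 (a point): dock lane 2 (y = +0 mm in the dock): point on the lane floor, 1 mm in front of the stop, where the middle of the nose's lower edge lies when a module is home; axes as the dock
- lane_3 (a point): dock lane 3 (y = +66 mm in the dock): point on the lane floor, 1 mm in front of the stop, where the middle of the nose's lower edge lies when a module is home; axes as the dock
- module_1: a power module (all alike, about 0.24 kg): flat aluminium base 130 x 50 x 6 mm, a finned heat sink near its nose and a taller transformer near its tail. Origin: centre of the underside; x points along its length to the nose, z up. Centre of mass about 10 mm from the origin towards the tail. May be absent
- module_2: another power module, the same in all respects as module_1 (may be absent)
- module_3: another power module, the same in all respects as module_1 (may be absent)
- module_1_nose (a point): middle of the lower edge of module_1's nose (module x = +65, z = 0 mm). Behind the nose stands the dark finned heat sink, 36 mm long, centre at module x = +35 mm, top at z = 36 mm; near the tail the yellow-wrapped transformer, 34 mm long, centre at x = -38 mm, top at z = 48 mm. Both are firm blocks 26 mm wide (module y), to be gripped across that width
- module_2_nose (a point): middle of the lower edge of module_2's nose (module x = +65, z = 0 mm). Behind the nose stands the dark finned heat sink, 36 mm long, centre at module x = +35 mm, top at z = 36 mm; near the tail the yellow-wrapped transformer, 34 mm long, centre at x = -38 mm, top at z = 48 mm. Both are firm blocks 26 mm wide (module y), to be gripped across that width
- module_3_nose (a point): middle of the lower edge of module_3's nose (module x = +65, z = 0 mm). Behind the nose stands the dark finned heat sink, 36 mm long, centre at module x = +35 mm, top at z = 36 mm; near the tail the yellow-wrapped transformer, 34 mm long, centre at x = -38 mm, top at z = 48 mm. Both are firm blocks 26 mm wide (module y), to be gripped across that width
- tape_roll: bystander: roll of paper tape lying flat, 84 mm across, 24 mm high; origin at the centre of its underside
- solder_reel: bystander: metal reel standing on its flange, 60 mm across, 40 mm high; origin at the centre of its underside
- screwdriver: bystander: screwdriver lying on the bench, 170 mm long
- flux_bottle: bystander: white jar with black cap, 48 mm across, 80 mm high; origin under its centre
- brush: bystander: brush lying on the bench, 160 mm long

How it is judged (in metres and radians):
On the way, in this order (a step that is already met when the one before it is completed fails the run):
1. the hold-down bar is swung up (beyond 1.0 rad) (value of joint hold_bar above 1 rad), for 0.2 s.
2. every module is out of the carrier ((x of module_1 in the frame of carrier above 0.1 m or z of module_1 in the frame of carrier above 0.09 m or horizontal distance between module_1 and carrier above 0.2 m) and (x of module_2 in the frame of carrier above 0.1 m or z of module_2 in the frame of carrier above 0.09 m or horizontal distance between module_2 and carrier above 0.2 m) and (x of module_3 in the frame of carrier above 0.1 m or z of module_3 in the frame of carrier above 0.09 m or horizontal distance between module_3 and carrier above 0.2 m)), for 0.1 s.
3. every module is home in the dock ((distance between module_1_nose and lane_1 below 0.008 m or distance between module_1_nose and lane_2 below 0.008 m or distance between module_1_nose and lane_3 below 0.008 m) and angle between the x axis of each of module_1, module_2, module_3 and the x axis of dock, either way round below 0.08 rad and angle between each of module_1, module_2, module_3's own z axis and vertical below 0.06 rad and (distance between module_2_nose and lane_1 below 0.008 m or distance between module_2_nose and lane_2 below 0.008 m or distance between module_2_nose and lane_3 below 0.008 m) and (distance between module_3_nose and lane_1 below 0.008 m or distance between module_3_nose and lane_2 below 0.008 m or distance between module_3_nose and lane_3 below 0.008 m)), for 0.2 s.
At the end, for the whole second after the job is handed in: every module present lies flat in a dock lane, heat-sink end under the hood, its nose point within 8 mm of that lane's home point and within 0.08 rad of the lane's direction, at rest; the hold-down bar is down (below 0.12 rad) (all of step 3 and linear speed of each of module_1, module_2, module_3 below 0.02 m/s and value of joint hold_bar below 0.12 rad); the robot touches nothing.
It fails at once if one of the other things on the bench is moved by more than 50 mm (distance of any of tape_roll, solder_reel, screwdriver, flux_bottle, brush from where it was at the start of the episode above 0.05 m).
Of module_1, module_2, module_3 only 2 to 3 are there at a start; the rules pass over those that are not, and their reading is None.
At some moment in a run one of module_1, module_2, module_3 may be knocked a few centimetres aside while the robot is not near it.
Once in a run the grip may slacken for a moment while it holds something.
It also fails if it takes over 210 s, if anything falls off the work surface, if the arm or the gripper's body presses on something with over 40 N, if the wrist force passes 120 N, or if a joint passes its speed limit or range.

## Working session

There is one attempt and no reset: what is moved stays moved. The work goes in short steps, Python scripts to look and compute and a tool call to move; the robot and the scene stay as the last step left them, time stands still between calls to the robot, and variables do not carry over. Pictures are saved under pics/ and viewed, about 12 in all and at most 16, crops included, and the job is handed in when it is done.

Besides the shell and the picture viewer there is one more tool, called after "Emit:" as name(argument=value, ...) on one line, values as JSON. carry_out: Moves the arm, as the interface text tells. Its arguments: {"type":"object","properties":{"increments":{"type":"array"}},"required":["increments"]}

```bash
ls; mkdir -p pics
cat > h.py <<'E'
import numpy as np, cv2
from plant import ctrl
from scipy.spatial.transform import Rotation as R
def save(p,name): cv2.imwrite(f'pics/{name}.png',p['pixels'])
def find(p,l,n=4):
    for d in ctrl.search_frame(p,l)[:n]: print(l,np.round(d['centre'],4),round(d['confidence'],2))
E
python3 - <<'E'
from h import *
o=ctrl.get_obs();print({k:np.round(v,3) for k,v in o.items()})
a=ctrl.snapshot('scene');b=ctrl.snapshot('side')
cv2.imwrite('pics/both.png',np.hstack([cv2.resize(a['pixels'],(400,300)),cv2.resize(b['pixels'],(400,300))]))
save(a,'scene');save(b,'side')
for n,p in (('scene',a),('side',b)):
    print(n,-R.from_rotvec(np.ravel(p['rvec'])).inv().apply(np.ravel(p['tvec'])),p['intrinsics'][0][0])
    for l in ['carrier','dock','module_1','module_1_nose','bar_grip','bar_hinge','ledge_front','hood_mouth','lane_1','tape_roll','solder_reel','screwdriver','flux_bottle','brush']: find(p,l,5)
E
```

```text
pics
{'clock': np.float64(0.0), 'joint_pos': array([ 8.5950e+01,  2.0592e+01,  6.3300e-01, -1.9000e-02, -7.0136e+01,
       -1.6506e+01]), 'qvel': array([-0.042, -0.056,  0.039, -0.083,  0.029,  0.024]), 'tau': array([-1.0000e-03, -5.8272e+01,  2.9306e+01,  6.9970e+00,  7.0000e-03,
       -0.0000e+00]), 'tool_pos': array([0.237, 0.632, 0.226]), 'orientation': array([-1.79990e+02, -9.60000e-02, -1.10563e+02]), 'force': array([ 0.159, -0.364,  0.398]), 'moment': array([-0.015,  0.042, -0.002]), 'opening': np.float64(0.088)}
scene [ 1.1226116  -0.71890634  1.05819154] 507.7466192092229
carrier [0.5592 0.2789 0.0688] 0.78
dock [ 0.6091 -0.3405  0.0882] 0.7
dock [0.7497 0.1897 0.0163] 0.37
module_1 [0.4834 0.2264 0.0242] 0.81
module_1 [0.5503 0.2257 0.0226] 0.72
module_1 [0.6158 0.231  0.0295] 0.57
module_1 [0.7501 0.187  0.0171] 0.56
module_1_nose [0.4841 0.225  0.0251] 0.6
bar_grip [0.5601 0.2618 0.0334] 0.66
bar_hinge [0.5566 0.28   0.0652] 0.64
ledge_front [0.5589 0.2794 0.0658] 0.82
hood_mouth [ 0.607  -0.3439  0.0922] 0.79
lane_1 [ 0.609  -0.343   0.0899] 0.96
lane_1 [0.5586 0.2772 
[... 464 characters left out ...]
1 [0.5249 0.257  0.0369] 0.29
module_1_nose [0.478  0.2244 0.0324] 0.65
bar_grip [0.5244 0.2585 0.0458] 0.86
bar_hinge [0.5275 0.2734 0.037 ] 0.56
bar_hinge [0.476  0.2268 0.0251] 0.55
ledge_front [0.5214 0.2713 0.0361] 0.74
ledge_front [0.5212 0.2615 0.0444] 0.5
hood_mouth [ 0.5723 -0.3825  0.0991] 0.86
lane_1 [ 0.5692 -0.385   0.0952] 0.59
lane_1 [ 0.7163 -0.1828  0.0594] 0.33
solder_reel [0.5251 0.2732 0.0375] 0.73
solder_reel [0.4041 0.0105 0.037 ] 0.64
screwdriver [ 0.7405 -0.0414  0.0217] 0.67
screwdriver [0.5276 0.2699 0.0369] 0.3
screwdriver [0.4027 0.011  0.0414] 0.24
flux_bottle [ 0.7184 -0.185   0.0591] 0.58
flux_bottle [0.5238 0.255  0.0378] 0.24
brush [0.7451 0.1841 0.0147] 0.95
```

View pics/scene.png

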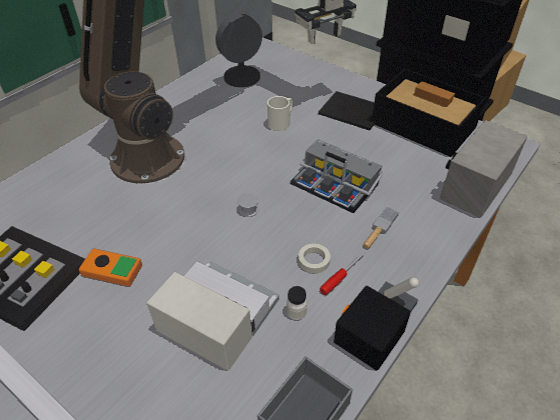

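View pics/side.png

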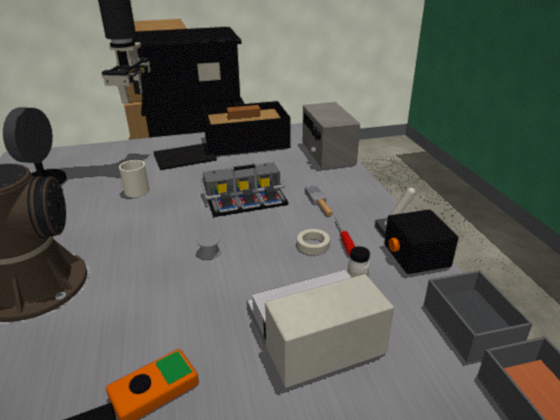

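Emit:
carry_out(increments=[[0, 0, 4, 0, 0, 60, 0], [0, 0, 12, 100, -100, 120, 0], [0, 0, 20, 200, -250, 120, 0], [0, 0, 20, 300, -380, 120, 0], [0, 0, 20, 300, -400, 120, 0], [0, 0, 20, 300, -400, 120, 0], [0, 0, 20, 300, -400, 120, 0], [0, 0, 20, 300, -400, 120, 0], [0, 0, 20, 300, -400, 120, 0], [0, 0, 20, 300, -400, 120, 0], [0, 0, 20, 300, -400, 120, 0]])

```text
clock: 2.88
tool_pos: [0.5372, 0.2315, 0.3465]
orientation: [180.0, 0.0, -90.7]
force: [0.9, -0.5, -0.2]
opening: 0.0879
```

```bash
cat >> h.py <<'E'
def wrist():
    o=ctrl.get_obs();p=ctrl.snapshot('wrist')
    T=np.eye(4);T[:3,:3]=R.from_euler('xyz',o['orientation'],degrees=True).as_matrix();T[:3,3]=o['tool_pos']
    p['T']=T@np.array(p['hand_eye']);return p
def ray(p,uv):
    K=np.array(p['intrinsics']);x=(uv[0]-K[0,2])/K[0,0];y=(uv[1]-K[1,2])/K[1,1]
    th=np.hypot(x,y);s=np.sinc(th/np.pi)
    return p['T'][:3,:3]@np.array([x*s,y*s,np.cos(th)])
def atz(p,uv,z):
    d=ray(p,uv);c=p['T'][:3,3];return c+d*(z-c[2])/d[2]
def proj(p,X):
    K=np.array(p['intrinsics']);T=np.linalg.inv(p['T']);c=T[:3,:3]@np.array(X)+T[:3,3]
    r=np.hypot(c[0],c[1]);th=np.arctan2(r,c[2]);return K[0,0]*th*c[0]/r+K[0,2],K[1,1]*th*c[1]/r+K[1,2]
E
python3 - <<'E'
from h import *
p=wrist();save(p,'w1');print(p['hand_eye'],p['intrinsics'],p['T'][:3,3])
for l in ['carrier','module_1','module_1_nose','bar_grip','ledge_front']: find(p,l,4)
E
```

```text
[[ 9.99999857e-01 -7.84267765e-05 -5.28881695e-04  1.98352675e-05]
 [ 2.36045520e-04  9.52322661e-01  3.05092597e-01 -8.27166565e-02]
 [ 4.79738595e-04 -3.05092678e-01  9.52322544e-01 -1.57326027e-01]
 [ 0.00000000e+00  0.00000000e+00  0.00000000e+00  1.00000000e+00]] [[325.1922621    0.         278.81994311]
 [  0.         325.1922621  210.78193628]
 [  0.           0.           1.        ]] [0.6199507  0.23048058 0.50380177]
carrier [0.5517 0.2937 0.0737] 0.75
carrier [0.4869 0.2262 0.0204] 0.74
module_1 [0.6078 0.2334 0.019 ] 0.96
module_1 [0.4849 0.2261 0.0183] 0.73
module_1_nose [0.4855 0.2263 0.015 ] 0.98
module_1_nose [0.6086 0.2331 0.0158] 0.59
bar_grip [0.5587 0.2647 0.0304] 0.69
bar_grip [ 0.5735 -0.229   0.0197] 0.26
ledge_front [0.5498 0.2928 0.0723] 0.63
```

View pics/w1.png

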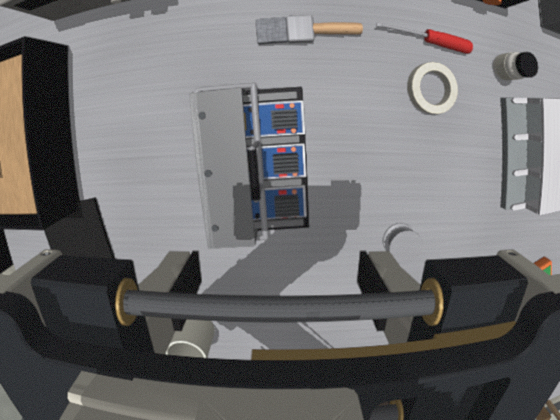

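Emit:
carry_out(increments=[[0, 0, 0, -20, 0, -60, 0], [0, 0, 0, -40, 10, -120, 0], [0, 0, 0, -40, 10, -120, 0], [0, 0, 0, -40, 10, -120, 0], [0, 0, 0, -40, 10, -120, 0], [0, 0, 0, -40, 10, -120, 0]])

```text
clock: 3.92
tool_pos: [0.498, 0.2425, 0.228]
orientation: [-179.9, 0.1, -90.6]
force: [0.4, 0.1, -0.1]
opening: 0.0874
```

Run:
```python
from h import *
p=wrist();save(p,'w2');np.save('w2T.npy',p['T']);print(p['T'][:3,3])
cv2.imwrite('pics/w2c.png',cv2.resize(p['pixels'][20:300,120:400],None,fx=2.1,fy=2.1,interpolation=cv2.INTER_CUBIC))
for l in ['module_1','module_1_nose','bar_grip','ledge_front']: find(p,l,4)
```

```text
[0.58039483 0.24135019 0.38552808]
module_1 [0.6106 0.2338 0.0175] 0.94
module_1 [0.5444 0.2258 0.0235] 0.82
module_1 [0.486  0.2237 0.0188] 0.79
module_1_nose [0.481  0.2272 0.0171] 0.74
bar_grip [0.549  0.2657 0.0293] 0.66
ledge_front [0.5432 0.2926 0.0735] 0.72
```

View pics/w2c.png

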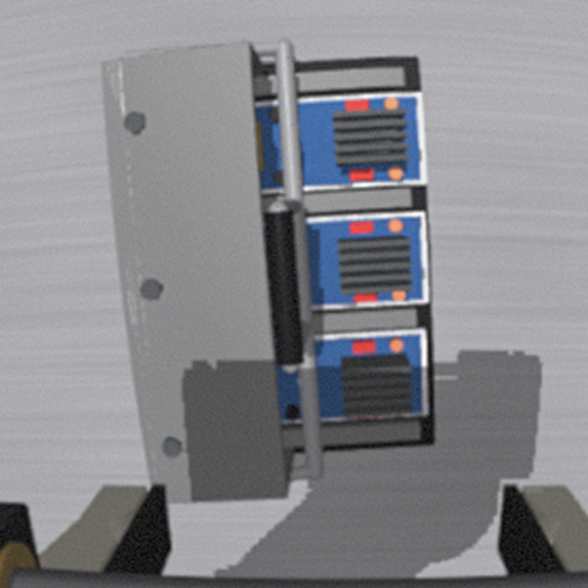

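```bash
cat > px.py <<'E'
from h import *
def W(T,uv,z):
    p={'T':T,'intrinsics':[[325.192,0,278.82],[0,325.192,210.78],[0,0,1]]};return atz(p,uv,z)
E
python3 - <<'E'
from px import *
T=np.load('w2T.npy')
f=lambda c,z:W(T,(c[0]/2.1+120,c[1]/2.1+20),z)
for n,c,z in [('rod_far',(282,208),.105),('rod_near',(291,367),.105),('rodmid',(286.5,287),.108),('ledge far front',(251,42),.072),('ledge near front',(287,498),.072),('ledge far back',(103,61),.072),('ledge near back',(150,500),.072),
 ('floor far',(418,58),.012),('floor near',(433,444),.012),
 ('hs1 mid',(371,137),.048),('hs2',(376,264),.048),('hs3',(377,384),.048),
 ('m1 front far',(424,94),.018),('m1 front near',(426,186),.018),('m2ff',(428,214),.018),('m2fn',(429,303),.018),('m3ff',(427,332),.018),('m3fn',(427,416),.018)]:
    print(n,np.round(f(c,z)*1000,1))
E
```

```text
rod_far [573.5 263.  105. ]
rod_near [506.3 260.8 105. ]
rodmid [541.1 261.6 108. ]
ledge far front [650.7 278.5  72. ]
ledge near front [428.8 267.3  72. ]
ledge far back [647.7 348.8  72. ]
ledge near back [427.  339.5  72. ]
floor far [654.1 196.1  12. ]
floor near [434.1 184.9  12. ]
hs1 mid [606.7 223.7  48. ]
hs2 [543.7 221.5  48. ]
hs3 [481.8 220.7  48. ]
m1 front far [633.  193.8  18. ]
m1 front near [582.9 192.9  18. ]
m2ff [567.7 191.8  18. ]
m2fn [519.  190.6  18. ]
m3ff [502.7 191.3  18. ]
m3fn [453.7 190.   18. ]
```

Emit:
carry_out(increments=[[0, 0, 3.4, 42, 19, -40, 0.4], [0, 0, 3.4, 42, 19, -90, 0.4], [0, 0, 3.4, 42, 19, -115, 0.4], [0, 0, 3.4, 42, 19, -141, 0.4], [0, 0, 3.4, 42, 19, -141, 0.4], [0, 0, 3.4, 42, 19, -141, 0.4], [0, 0, 3.4, 42, 19, -141, 1], [0, 0, 3.4, 42, 19, -141, 1], [0, 0, 3.4, 42, 19, -141, 1], [0, 0, 3.4, 42, 19, -141, 1], [0, 0, 3.4, 42, 19, -141, 1]])

```text
clock: 5.55
tool_pos: [0.539, 0.2622, 0.0853]
orientation: [-180.0, 0.1, -87.2]
force: [0.8, 4.4, -3.9]
opening: 0.0112
```

Emit:
carry_out(increments=[[0, 0, 0, -0.3, 5.5, 6.3, 1], [0, 0, 0, -0.6, 11.6, 12.6, 1], [0, 0, 0, -0.9, 18.2, 18.1, 1], [0, 0, 0, -1.2, 25.2, 23.1, 1], [0, 0, 0, -1.6, 32.6, 27.3, 1], [0, 0, 0, -2, 40.4, 31, 1], [0, 0, 0, -2.4, 48.5, 33.8, 1], [0, 0, 0, -2.8, 56.8, 36.1, 1], [0, 0, 0, -3.2, 65.3, 37.5, 1], [0, 0, 0, -3.6, 73.8, 38.3, 1], [0, 0, 0, -4.5, 90.9, 37.5, 1], [0, 0, 0, -5.3, 107.7, 33.8, 1], [0, 0, 0, -5.7, 115.6, 30.8, 1], [0, 0, 0, -6, 123.4, 27.2, 1], [0, 0, 0, -6.2, 127, 25, 1], [0, 0, 0, -6.2, 127, 25, 1], [0, 0, 0, -6.2, 127, 25, 1]])

```text
clock: 7.68
tool_pos: [0.5328, 0.3889, 0.1111]
orientation: [-180.0, 0.1, -87.1]
force: [-2.8, 1.7, 4.5]
opening: 0.0109
```

Emit:
carry_out(increments=[[0, 0, 0, 0, 0, 0, 0.4], [0, 0, 0, 0, 0, 0, 0.4], [0, 0, 0, 0, 0, 0, 0.4], [0, 0, 0, 0, 0, 50, 0.4], [0, 0, 0, 0, 0, 100, 0.4], [0, 0, -9, 5, -30, 120, 0.4], [0, 0, -19, 15, -70, 120, 0.4], [0, 0, -29, 25, -110, 120, 0.45], [0, 0, -39, 35, -140, 120, 0.48], [0, 0, -49, 45, -165, 120, 0.48], [0, 0, -59, 55, -165, 120, 0.48], [0, 0, -69, 75, -165, 120, 0.48], [0, 0, -79, 75, -165, 120, 0.48], [0, 0, -89, 75, -165, 120, 0.48], [0, 0, -90, 75, -165, 120, 0.48], [0, 0, -90, 75, -165, 120, 0.48], [0, 0, -90, 75, -165, 120, 0.48]])

```text
clock: 9.8
tool_pos: [0.6078, 0.223, 0.2306]
orientation: [180.0, 0.0, -177.0]
force: [-0.5, -0.6, 0.6]
opening: 0.0454
```

Run:
```python
from h import *
o=ctrl.get_obs();print(np.round(o['joint_pos'],1))
p=wrist();save(p,'w3');np.save('w3T.npy',p['T']);print(p['T'][:3,3])
for l in ['module_1','module_1_nose','bar_grip']: find(p,l,4)
```

```text
[ 37.4  17.8  -2.7   0.  -69.4 -34.4]
[0.61200146 0.14030582 0.38793459]
module_1 [0.4901 0.2314 0.0196] 0.98
module_1 [0.5432 0.2362 0.0215] 0.69
module_1 [0.6065 0.2379 0.0191] 0.66
module_1_nose [0.4844 0.2353 0.0168] 0.71
bar_grip [0.5803 0.3099 0.1227] 0.83
bar_grip [0.5754 0.2766 0.0743] 0.36
```

View pics/w3.png

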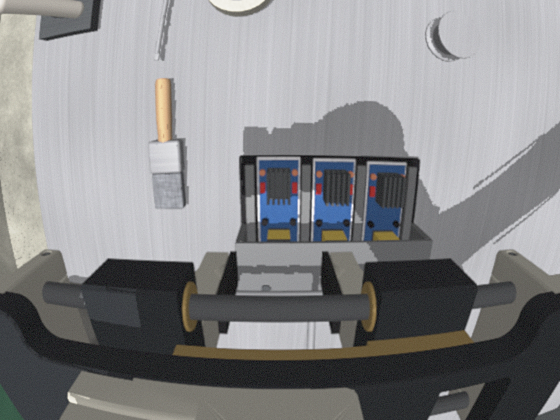

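Run:
```python
from px import *
T=np.load('w3T.npy')
for n,c,z in [('hs1',(278.5,183),.048),('hs2',(337,187),.048),('hs3',(391.5,188),.048),('n1',(279.5,158),.018),('n2',(332.5,160),.018),('n3',(387,162),.018),('tr1',(279.5,240),.018),('floorL',(241,156),.012),('floorR',(418,158),.012)]:
    print(n,np.round(W(T,c,z)*1000,1))
```

```text
hs1 [608.  217.7  48. ]
hs2 [544.4 218.6  48. ]
hs3 [481.4 215.7  48. ]
n1 [608.1 195.1  18. ]
n2 [546.7 193.7  18. ]
n3 [480.  190.9  18. ]
tr1 [602.8 296.2  18. ]
floorL [653.  195.6  12. ]
floorR [437.  183.1  12. ]
```

Emit:
carry_out(increments=[[0, 0, 0, 0, 0, -60, 0.48], [0, 0, 0, 0, 0, -120, 0.48], [0, 0, 0, 0, 0, -170, 0.48], [0, 0, 0, 0, 0, -206, 0.48], [0, 0, 0, 0, 0, -206, 0.48], [0, 0, 0, 0, 0, -206, 0.48], [0, 0, 0, 0, 0, -206, 0.8], [0, 0, 0, 0, 0, -206, 0.8], [0, 0, 0, 0, 0, -206, 0.8], [0, 0, 0, 0, 0, -206, 0.8]])

```text
clock: 11.25
tool_pos: [0.6081, 0.2232, 0.0252]
orientation: [180.0, 0.0, -177.1]
force: [-0.2, -0.5, 5.3]
opening: 0.0259
```

Emit:
carry_out(increments=[[0, 0, 0, 0.5, -10, 1, 1], [0, 0, 0, 1, -20, 1, 1], [0, 0, 0, 1.5, -30, 1, 1], [0, 0, 0, 2, -40, 1, 1], [0, 0, 0, 2.5, -50, 1, 1], [0, 0, 0, 2.8, -58, 1, 1], [0, 0, 0, 2.8, -58, 0, 1], [0, 0, 0, 2.8, -58, 0, 1]])

```text
clock: 12.25
tool_pos: [0.6107, 0.1639, 0.0252]
orientation: [-179.9, -0.0, -177.2]
force: [-1.1, -4.4, 4.9]
opening: 0.0256
```

Run:
```python
from h import *
a=ctrl.snapshot('scene')
cv2.imwrite('pics/s2.png',cv2.resize(a['pixels'][80:220,250:430],None,fx=3,fy=3,interpolation=cv2.INTER_CUBIC))
find(a,'module_1')
```

```text
module_1 [ 0.6686 -0.022   0.0237] 0.68
module_1 [0.7492 0.1878 0.017 ] 0.63
module_1 [0.6116 0.1453 0.0194] 0.56
module_1 [0.4858 0.2198 0.0161] 0.41
```

View pics/s2.png

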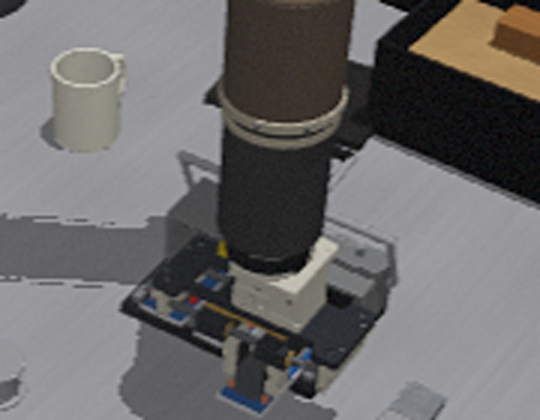

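Emit:
carry_out(increments=[[0, 0, 0, 0, 0, 0, 0.48], [0, 0, 0, 0, 0, 0, 0.48], [0, 0, 0, 0, 0, 0, 0.48], [0, 0, 0, 0, 0, 40, 0.48], [0, 0, 0, -1, 20, 60, 0.48], [0, 0, 0, -2, 50, 60, 0.48], [0, 0, 0, -3.6, 73, 60, 0.48], [0, 0, 0, -3.6, 73, 60, 0.48], [0, 0, 0, -3.6, 73, 30, 0.48], [0, 0, 0, -3.6, 73, 6, 0.48], [0, 0, 0, -3.6, 73, 6, 0.48], [0, 0, 0, -3.6, 73, 6, 1], [0, 0, 0, -3.6, 73, 6, 1], [0, 0, 0, -3.6, 73, 6, 1], [0, 0, 0, -3.6, 73, 6, 1], [0, 0, 0, -3.6, 73, 6, 1]])

```text
clock: 14.35
tool_pos: [0.6075, 0.2383, 0.0317]
orientation: [180.0, 0.1, -177.1]
force: [-0.9, 0.6, 6.4]
opening: 0.026
```

Emit:
carry_out(increments=[[0, 0, 0, 0, 0, 0, 0.48], [0, 0, 0, 0, 0, 0, 0.48], [0, 0, 0, 0, 0, 0, 0.48], [0, 0, 0, 0, 0, 50, 0.48], [0, 0, 0, 0, -30, 110, 0.3], [0, 0, 0, 0, -90, 160, 0], [0, 0, 0, 0, -150, 200, 0], [0, 0, 0, 0, -210, 200, 0], [0, 0, 0, 0, -270, 200, 0], [0, 0, 0, 0, -330, 200, 0], [0, 0, 0, 0, -390, 200, 0], [0, 0, 0, 0, -450, 200, 0], [0, 0, 0, 0, -480, 200, 0], [0, 0, 0, 0, -480, 200, 0], [0, 0, 0, 0, -480, 200, 0], [0, 0, 0, 0, -480, 200, 0]])

```text
clock: 16.35
tool_pos: [0.6072, -0.241, 0.2306]
orientation: [180.0, 0.0, -177.1]
force: [0.3, 0.4, 0.2]
opening: 0.0875
```

Run:
```python
from h import *
p=wrist();save(p,'w4');np.save('w4T.npy',p['T']);print(p['T'][:3,3])
for l in ['dock','hood_mouth','flux_bottle']: find(p,l,4)
cv2.imwrite('pics/w4c.png',cv2.resize(p['pixels'][0:280,100:460],None,fx=2.2,fy=2.2,interpolation=cv2.INTER_CUBIC)[:600,:800])
```

```text
[ 0.61128852 -0.32371466  0.38793739]
dock [ 0.5865 -0.3172  0.1169] 0.94
hood_mouth [ 0.5819 -0.3228  0.1171] 0.79
flux_bottle [ 0.7143 -0.1815  0.0546] 0.77
flux_bottle [ 0.5834 -0.3154  0.1176] 0.59
```

View pics/w4c.png

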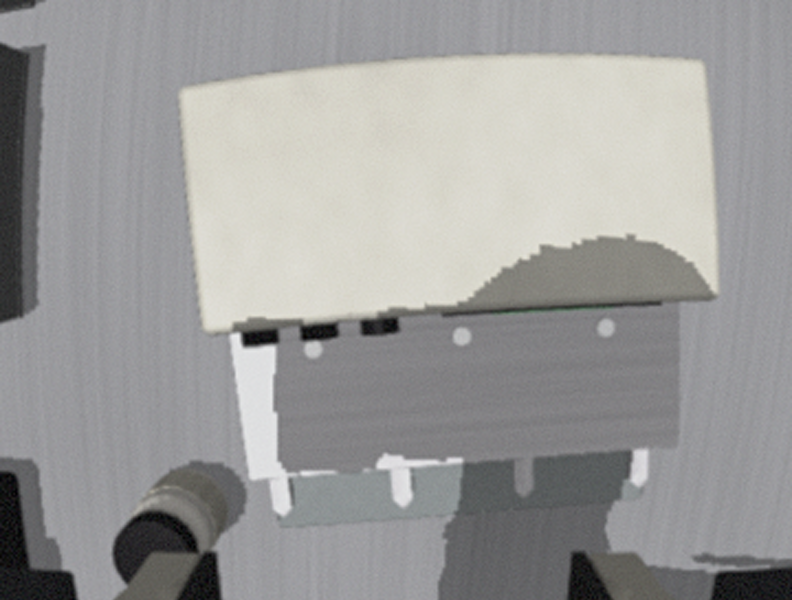

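Run:
```python
from px import *
T=np.load('w4T.npy')
f=lambda c,z:W(T,(c[0]/2.2+100,c[1]/2.2),z)
for n,c,z in [('hoodL',(250,479),.072),('hoodR',(678,446),.072),('floorL',(281,526),.020),('floorR',(640,498),.020),
 ('rib1',(285,516),.027),('rib2',(404,506),.027),('rib3',(524,496),.027),('rib4',(638,486),.027),('boxL',(206,330),.12),('boxR',(717,297),.12),('screw1',(313,349),.072),('screw2',(461,336),.072),('screw3',(606,328),.072)]:
    print(n,np.round(f(c,z)*1000,1))
```

```text
hoodL [ 673.3 -211.8   72. ]
hoodR [ 468.2 -238.8   72. ]
floorL [ 666.2 -166.3   20. ]
floorR [ 463.  -192.7   20. ]
rib1 [ 662.9 -175.4   27. ]
rib2 [ 598.2 -184.7   27. ]
rib3 [ 533.2 -193.5   27. ]
rib4 [ 468.3 -202.2   27. ]
boxL [ 681.2 -288.3  120. ]
boxR [ 481.4 -314.3  120. ]
screw1 [ 644.5 -274.7   72. ]
screw2 [ 578.9 -283.8   72. ]
screw3 [ 512.5 -292.4   72. ]
```

Emit:
carry_out(increments=[[0, 0, 0, 0, 60, 0, 0.48], [0, 0, 0, 0, 120, 0, 0.48], [0, 0, 0, 0, 180, 0, 0.48], [0, 0, 0, 0, 240, 0, 0.48], [0, 0, 0, 0, 300, 0, 0.48], [0, 0, 0, 0, 360, 0, 0.48], [0, 0, 0, 0, 420, 0, 0.48], [0, 0, 0, 0, 460, -20, 0.48], [0, 0, 0, 0, 480, -80, 0.48], [0, 0, 0, 0, 480, -80, 0.48], [0, 0, 0, 0, 480, -80, 0.48]])

```text
clock: 17.92
tool_pos: [0.6077, 0.2382, 0.1518]
orientation: [-180.0, 0.1, -177.1]
force: [-0.1, -0.4, 0.7]
opening: 0.0457
```

Run:
```python
from h import *
p=wrist();save(p,'w5');np.save('w5T.npy',p['T']);print(p['T'][:3,3])
for l in ['module_1','module_1_nose']: find(p,l,4)
cv2.imwrite('pics/w5c.png',cv2.resize(p['pixels'][60:340,140:460],None,fx=2.1,fy=2.1,interpolation=cv2.INTER_CUBIC))
```

```text
[0.61157144 0.15550364 0.30916354]
module_1 [0.4905 0.2335 0.0185] 0.76
module_1 [0.5454 0.233  0.0231] 0.67
module_1 [0.7586 0.0626 0.0137] 0.6
module_1 [0.611  0.1988 0.0198] 0.59
module_1_nose [0.4867 0.231  0.0156] 0.86
```

View pics/w5c.png

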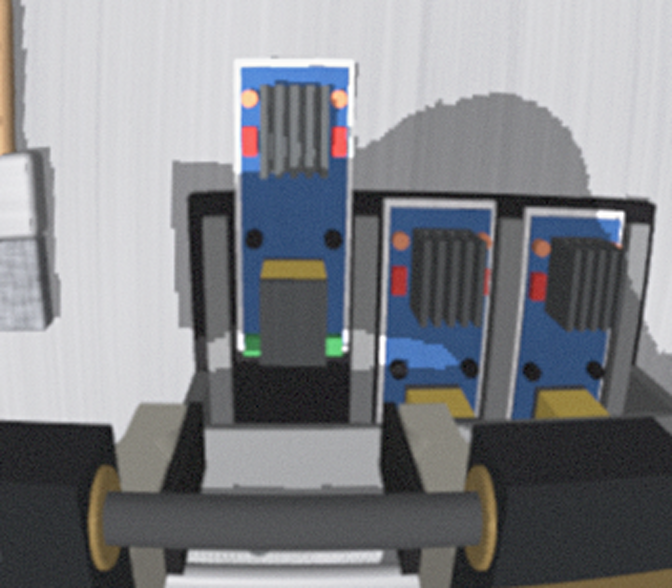

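Run:
```python
from px import *
T=np.load('w5T.npy')
f=lambda c,z:W(T,(c[0]/2.1+140,c[1]/2.1+60),z)
for n,c,z in [('nose1',(296,62),.018),('tail1',(292,353),.018),('tr top mid',(293.5,320),.060),('hs1',(294,132),.048),('nose2',(440,202),.018),('hs2 top',(446,278),.048),('nose3',(576,212),.018),('hs3',(585,287),.048),('tr2 front top',(440,392),.060)]:
    print(n,np.round(f(c,z)*1000,1))
```

```text
nose1 [610.7 136.9  18. ]
tail1 [605.9 265.8  18. ]
tr top mid [606.8 236.3  60. ]
hs1 [610.2 165.6  48. ]
nose2 [545.1 192.9  18. ]
hs2 top [546.3 219.5  48. ]
nose3 [480.  191.9  18. ]
hs3 [484.4 219.5  48. ]
tr2 front top [545.9 264.   60. ]
```

Emit:
carry_out(increments=[[0, 0, 0, 0, 0, -60, 0.48], [0, 0, 0, 0, 0, -100, 0.48], [0, 0, 0, 0, 0, -120, 0.48], [0, 0, 0, 0, 0, -120, 0.48], [0, 0, 0, 0, 0, -120, 1], [0, 0, 0, 0, 0, -120, 1], [0, 0, 0, 0, 0, -120, 1], [0, 0, 0, 0, 0, -120, 1], [0, 0, 0, 0, 0, -110, 1], [0, 0, 0, 0, 0, -95, 1], [0, 0, 0, 0, 0, -70, 1], [0, 0, 0, 0, 0, -30, 1], [0, 0, 0, 0, 0, 0, 1], [0, 0, 0, 0, 0, 0, 1]])

```text
clock: 19.82
tool_pos: [0.6085, 0.2389, 0.1544]
orientation: [179.8, 0.3, -177.1]
force: [0.5, -0.5, -4.3]
opening: 0.0262
```

Run:
```python
from h import *
p=wrist();save(p,'w6');print(p['T'][:3,3])
b=ctrl.snapshot('side')['pixels']
cv2.imwrite('pics/w6c.png',np.hstack([cv2.resize(p['pixels'],(440,330)),cv2.resize(b[100:240,150:300],(354,330))]))
```

```text
[0.61174909 0.15568472 0.31143872]
```

View pics/w6c.png

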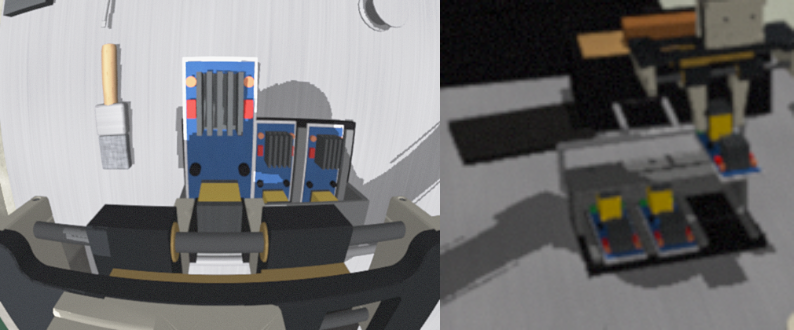

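Emit:
carry_out(increments=[[0, 0, 0, 0, -20, 0, 1], [0, 0, 0.5, 1, -60, 0, 1], [0, 0, 1, 2, -105, 0, 1], [0, 0, 2, 4, -150, 0, 1], [0, 0, 3, 6, -195, 0, 1], [0, 0, 4, 8, -240, 0, 1], [0, 0, 4.9, 10, -285, 0, 1], [0, 0, 4.9, 12, -320, 0, 1], [0, 0, 4.9, 12.4, -337, 0, 1], [0, 0, 4.9, 12.4, -337, -30, 1], [0, 0, 4.9, 12.4, -337, -60, 1], [0, 0, 4.9, 12.4, -337, -80, 1], [0, 0, 4.9, 12.4, -337, -87, 1], [0, 0, 4.9, 12.4, -337, -87, 1], [0, 0, 4.9, 12.4, -337, -87, 1], [0, 0, 4.9, 12.4, -337, -87, 1]])

```text
clock: 21.92
tool_pos: [0.62, -0.0989, 0.0645]
orientation: [-180.0, 0.1, -172.2]
force: [-0.1, 0.2, -3.3]
opening: 0.0256
```

Run:
```python
from h import *
p=wrist();save(p,'w7');np.save('w7T.npy',p['T']);print(p['T'][:3,3])
cv2.imwrite('pics/w7c.png',cv2.resize(p['pixels'][60:280,160:440],None,fx=2.5,fy=2.5,interpolation=cv2.INTER_CUBIC))
```

```text
[ 0.63082286 -0.18099312  0.22184207]
```

View pics/w7c.png

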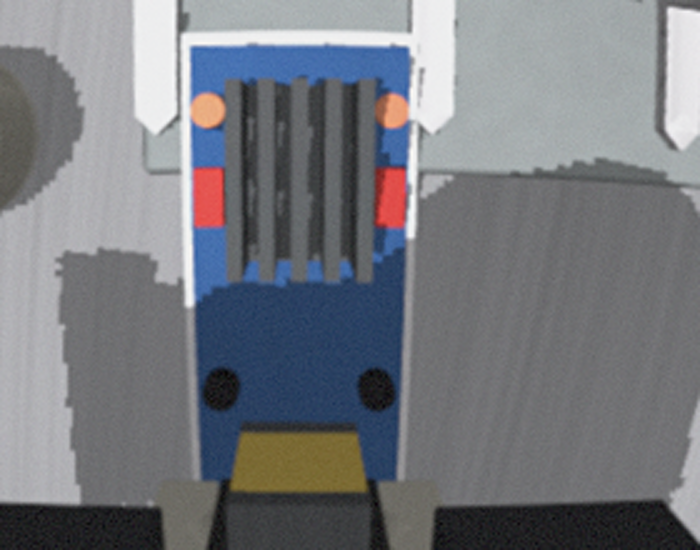

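Run:
```python
from px import *
T=np.load('w7T.npy')
f=lambda c,z:W(T,(c[0]/2.5+160,c[1]/2.5+60),z)*1000
u=np.array([.991,.134,0]);v=np.array([.134,-.991,0]);o=np.array([570.5,-223.7,0])
for n,c,z in [('ribLtip',(157,133),.027),('ribRtip',(436,132),.027),('ribLin',(178,60),.027),('rib3tip',(683,148),.027),('noseL',(182,34),.051),('noseR',(418,34),.051),('midL',(197,400),.051),('midR',(403,400),.051)]:
    q=f(c,z)-o;print(n,np.round([q@v,q@u],1))
```

```text
ribLtip [-35.5  99. ]
ribRtip [-35.3  32.5]
ribLin [-18.1  93.7]
rib3tip [-35.2 -32.8]
noseL [-14.5  89.4]
noseR [-14.4  40.6]
midL [-94.3  88. ]
midR [-94.3  41.8]
```

Emit:
carry_out(increments=[[0, 0, 0, 0.7, 0, -10, 1], [0, 0, 0, 0.7, 0, -21, 1], [0, 0, 0, 0.7, 0, -21, 1], [0, 0, 0, 2, -10, -21, 1], [0, 0, 0, 3.4, -20, -21, 1], [0, 0, 0, 4.7, -30, -21.5, 1], [0, 0, 0, 6.1, -40, -22, 1], [0, 0, 0, 7.4, -50, -23, 1], [0, 0, 0, 8.8, -60, -23, 1], [0, 0, 0, 10.1, -70, -23, 1], [0, 0, 0, 10.8, -75, -23, 1], [0, 0, 0, 11.4, -79, -23.5, 1], [0, 0, 0, 11.4, -79.3, -24, 1], [0, 0, 0, 11.4, -79.3, -24, 1]])

```text
clock: 23.72
tool_pos: [0.6307, -0.1773, 0.0401]
orientation: [180.0, 0.0, -172.2]
force: [-2.8, 4.8, 2.2]
opening: 0.026
```

Emit:
carry_out(increments=[[0, 0, 0, 0.1, -1, 0, 1], [0, 0, 0, 0.3, -2, 0, 1], [0, 0, 0, 0.3, -2, 0, 1], [0, 0, 0, 0.3, -2, 0, 1]])

```text
clock: 24.22
tool_pos: [0.6307, -0.1775, 0.0401]
orientation: [179.9, -0.0, -172.2]
force: [-4.7, 15.6, 6.7]
opening: 0.0258
```

Emit:
carry_out(increments=[[0, 0, 0, 0, 2, 0, 0.45], [0, 0, 0, 0, 2, 0, 0.48], [0, 0, 0, 0, 2, 0, 0.48], [0, 0, 0, 0, 2, 50, 0.48], [0, 0, 0, 0, 20, 110, 0.48], [0, 0, -5, -20, 80, 110, 0.48], [0, 0, -5, -40, 140, 110, 0.48], [0, 0, -5, -60, 200, 110, 0.48], [0, 0, -5, -80, 260, 110, 0.48], [0, 0, -5, -88, 320, 110, 0.48], [0, 0, -5, -88, 370, 110, 0.48], [0, 0, -5, -88, 400, 110, 0.48], [0, 0, -5, -88, 400, 110, 0.48], [0, 0, -5, -88, 400, 110, 0.48]])

```text
clock: 25.98
tool_pos: [0.543, 0.2192, 0.1494]
orientation: [-180.0, -0.0, -177.3]
force: [-0.1, 0.3, 0.0]
opening: 0.0452
```

Run:
```python
from h import *
p=wrist();save(p,'w8');np.save('w8T.npy',p['T']);print(p['T'][:3,3])
s=ctrl.snapshot('scene');t=ctrl.snapshot('side')
for l in ['module_1']: find(p,l,4);find(s,l,5);find(t,l,5)
cv2.imwrite('pics/w8c.png',np.hstack([cv2.resize(p['pixels'][60:340,140:460],None,fx=1.4,fy=1.4,interpolation=cv2.INTER_CUBIC),cv2.resize(s['pixels'][240:380,130:310],(340,392)[::1])]))
```

```text
[0.54696109 0.13651824 0.30674503]
module_1 [0.4855 0.2231 0.0175] 0.96
module_1 [0.5419 0.2392 0.0215] 0.88
module_1 [0.4836 0.2337 0.0188] 0.69
module_1 [ 0.6391 -0.182   0.054 ] 0.54
module_1 [0.4753 0.2311 0.0236] 0.89
module_1 [ 0.622  -0.1787  0.0644] 0.76
module_1 [0.5142 0.3062 0.123 ] 0.73
module_1 [0.5617 0.2973 0.0379] 0.72
module_1 [0.5336 0.2291 0.0255] 0.58
```

View pics/w8c.png

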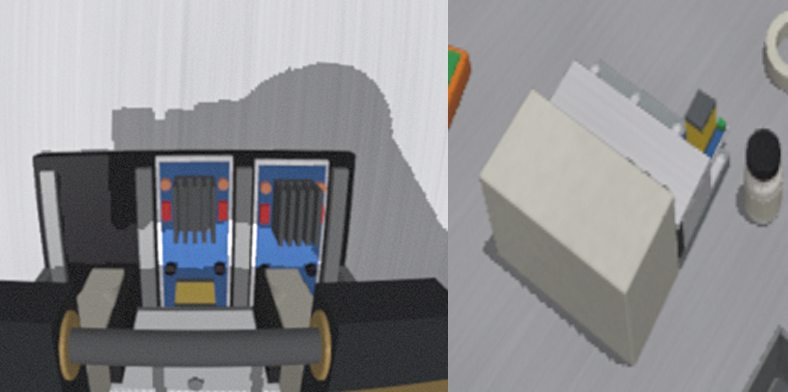

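Run:
```python
from px import *
T=np.load('w8T.npy')
f=lambda c,z:W(T,(c[0]/1.4+140,c[1]/1.4+60),z)*1000
for n,c,z in [('n2',(194,157),.018),('hs2',(194,210),.048),('n3',(291.5,161),.018)]: print(n,np.round(f(c,z),1))
```

```text
n2 [544.1 192.1  18. ]
hs2 [542.9 218.4  48. ]
n3 [480.2 191.2  18. ]
```

Emit:
carry_out(increments=[[0, 0, 0, 0, 3, -50, 0.48], [0, 0, 0, 0, 3, -100, 0.48], [0, 0, 0, 0, 3, -124, 0.48], [0, 0, 0, 0, 3, -124, 0.48], [0, 0, 0, 0, 3, -124, 0.48], [0, 0, 0, 0, 3, -124, 1], [0, 0, 0, 0, 3, -124, 1], [0, 0, 0, 0, 3, -124, 1], [0, 0, 0, 0, 3, -124, 1], [0, 0, 0, 0.5, -7, -123, 1], [0, 0, 0, 1, -17, -123, 1], [0, 0, 0, 1.5, -27, -123, 1], [0, 0, 0, 2, -37, -123, 1], [0, 0, 0, 2.5, -47, -123, 1], [0, 0, 0, 2.9, -56, -123, 1], [0, 0, 0, 2.9, -56, -124, 1], [0, 0, 0, 2.9, -56, -124, 1]])

```text
clock: 28.4
tool_pos: [0.546, 0.1621, 0.0264]
orientation: [-179.9, -0.0, -177.3]
force: [-0.2, -7.5, 8.4]
opening: 0.0257
```

Emit:
carry_out(increments=[[0, 0, 0, 0, 0, 0, 0.48], [0, 0, 0, 0, 0, 0, 0.48], [0, 0, 0, 0, 0, 0, 0.48], [0, 0, 0, 0, 0, 40, 0.48], [0, 0, 0, -1, 20, 60, 0.48], [0, 0, 0, -2, 50, 60, 0.48], [0, 0, 0, -3.6, 73, 60, 0.48], [0, 0, 0, -3.6, 73, 60, 0.48], [0, 0, 0, -3.6, 73, 60, 0.48]])

```text
clock: 29.52
tool_pos: [0.5419, 0.2364, 0.0849]
orientation: [-180.0, -0.1, -177.2]
force: [0.3, -0.1, 1.0]
opening: 0.0458
```

Run:
```python
from h import *
p=wrist();save(p,'w9');np.save('w9T.npy',p['T']);print(p['T'][:3,3])
cv2.imwrite('pics/w9c.png',p['pixels'][0:300,140:460])
```

```text
[0.54602634 0.15384185 0.24234267]
```

View pics/w9c.png

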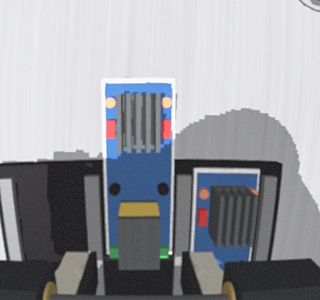

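Run:
```python
from px import *
T=np.load('w9T.npy')
for n,c,z in [('n2',(279,79),.018),('trf',(279,215),.060),('trb',(279,269),.060)]: print(n,np.round(W(T,c,z)*1000,1))
```

```text
n2 [546.5 132.1  18. ]
trf [542.6 214.5  60. ]
trb [540.9 250.4  60. ]
```

Emit:
carry_out(increments=[[0, 0, 0, 0, -2, -30, 0.48], [0, 0, 0, 0, -2, -54, 0.48], [0, 0, 0, 0, -2, -54, 0.48], [0, 0, 0, 0, -2, -54, 0.48], [0, 0, 0, 0, -2, -54, 1], [0, 0, 0, 0, -2, -54, 1], [0, 0, 0, 0, -2, -54, 1], [0, 0, 0, 0, -2, -54, 1], [0, 0, 0, 0, -2, -44, 1], [0, 0, 0, 0, -2, -30, 1], [0, 0, 0, 0, -2, 0, 1], [0, 0, 0, 0, -2, 40, 1], [0, 0, 0, 0, -2, 65, 1], [0, 0, 0, 0, -2, 65, 1]])

```text
clock: 31.32
tool_pos: [0.5435, 0.2355, 0.1535]
orientation: [179.8, 0.2, -177.3]
force: [-0.3, -0.6, -3.0]
opening: 0.026
```

Emit:
carry_out(increments=[[0, 0, 0, 0, -20, 0, 1], [0, 0, 0.5, 1, -60, 0, 1], [0, 0, 1, 2, -105, 0, 1], [0, 0, 2, 4, -150, 0, 1], [0, 0, 3, 6, -195, 0, 1], [0, 0, 4, 8, -240, 0, 1], [0, 0, 5, 10, -285, 0, 1], [0, 0, 5, 12, -320, 0, 1], [0, 0, 5, 12.3, -341, 0, 1], [0, 0, 5, 12.3, -341, -30, 1], [0, 0, 5, 12.3, -341, -60, 1], [0, 0, 5, 12.3, -341, -80, 1], [0, 0, 5, 12.3, -341, -86, 1], [0, 0, 5, 12.3, -341, -86, 1], [0, 0, 5, 12.3, -341, -86, 1], [0, 0, 5, 12.3, -341, -86, 1]])

```text
clock: 33.33
tool_pos: [0.5552, -0.1063, 0.0654]
orientation: [-180.0, 0.1, -172.3]
force: [-0.4, -0.2, -3.2]
opening: 0.0262
```

Run:
```python
from h import *
p=wrist();np.save('w10T.npy',p['T']);print(p['T'][:3,3])
cv2.imwrite('pics/w10c.png',cv2.resize(p['pixels'][60:280,160:440],None,fx=2.5,fy=2.5,interpolation=cv2.INTER_CUBIC))
```

```text
[ 0.56607303 -0.18835685  0.22272226]
```

View pics/w10c.png

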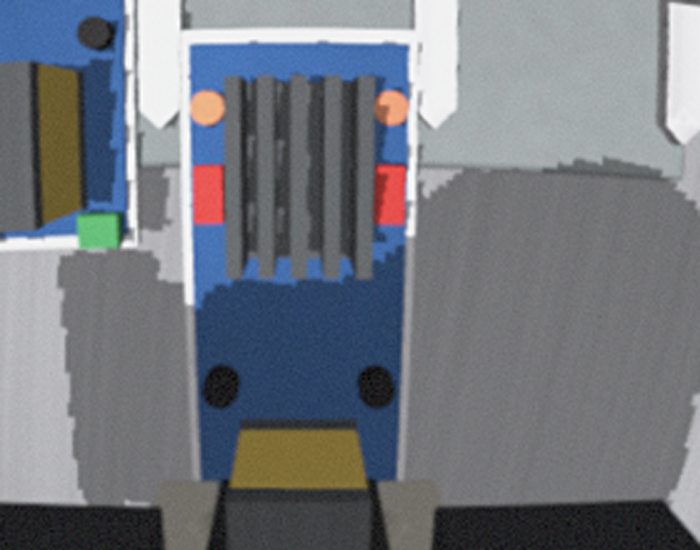

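Run:
```python
from px import *
T=np.load('w10T.npy')
f=lambda c,z:W(T,(c[0]/2.5+160,c[1]/2.5+60),z)*1000
u=np.array([.991,.134,0]);v=np.array([.134,-.991,0]);o=np.array([570.5,-223.7,0])
for n,c,z in [('ribLtip',(161,129),.027),('ribRtip',(437,129),.027),('noseL',(182,32),.052),('noseR',(419,32),.052),('m1 tail corner',(136,244),.026)]:
    q=f(c,z)-o;print(n,np.round([q@v,q@u],1))
```

```text
ribLtip [-36.  33.]
ribRtip [-35.9 -33. ]
noseL [-15.5  24.2]
noseR [-15.4 -24.7]
m1 tail corner [-64.2  40.2]
```

Emit:
carry_out(increments=[[0, 0, 0, 0.2, 0, -11, 1], [0, 0, 0, 0.2, 0, -22, 1], [0, 0, 0, 0.2, 0, -22, 1], [0, 0, 0, 1.5, -10, -22, 1], [0, 0, 0, 2.9, -20, -22, 1], [0, 0, 0, 4.3, -30, -22.5, 1], [0, 0, 0, 5.6, -40, -23, 1], [0, 0, 0, 7, -50, -24, 1], [0, 0, 0, 8.3, -60, -24, 1], [0, 0, 0, 9.7, -70, -24, 1], [0, 0, 0, 10.4, -75, -24, 1], [0, 0, 0, 11, -79.3, -24.5, 1], [0, 0, 0, 11, -80.5, -25, 1], [0, 0, 0, 11.2, -81.8, -25, 1], [0, 0, 0, 11.2, -81.8, -25, 1], [0, 0, 0, 11.2, -81.8, -25, 1]])

```text
clock: 35.38
tool_pos: [0.5658, -0.1856, 0.0402]
orientation: [179.9, 0.0, -172.2]
force: [-4.6, 16.2, 8.0]
opening: 0.0257
```

Emit:
carry_out(increments=[[0, 0, 0, 0, 2, 0, 0.45], [0, 0, 0, 0, 2, 0, 0.48], [0, 0, 0, 0, 2, 0, 0.48], [0, 0, 0, 0, 2, 50, 0.48], [0, 0, 0, 0, 20, 110, 0.48], [0, 0, -5, -20, 80, 110, 0.48], [0, 0, -5, -40, 140, 110, 0.48], [0, 0, -5, -60, 200, 110, 0.48], [0, 0, -5, -80, 260, 110, 0.48], [0, 0, -5, -87, 320, 110, 0.48], [0, 0, -5, -87, 370, 110, 0.48], [0, 0, -5, -87, 408, 110, 0.48], [0, 0, -5, -87, 408, 110, 0.48], [0, 0, -5, -87, 408, 110, 0.48]])

```text
clock: 37.12
tool_pos: [0.4788, 0.2195, 0.1493]
orientation: [-180.0, -0.0, -177.2]
force: [0.3, -0.4, -0.8]
opening: 0.0459
```

```bash
cat > seg.py <<'E'
from px import *
import sys
# colour-based: blue base blobs -> bounding rows/cols, projected at height z
p=wrist();T=p['T'];o=ctrl.get_obs();print(np.round(o['tool_pos'],4))
find(p,'module_1')
z=float(sys.argv[1])
hsv=cv2.cvtColor(p['pixels'],cv2.COLOR_BGR2HSV)
m=cv2.inRange(hsv,(100,110,40),(130,255,255));m=cv2.morphologyEx(m,cv2.MORPH_CLOSE,np.ones((25,5)))
n,_,s,c=cv2.connectedComponentsWithStats(m)
for i in range(1,n):
    if s[i,4]>600:
        x,y,w,h=s[i,:4];print('blue',s[i],'nose mid',np.round(W(T,(x+w/2,y-2.5),z)*1000,1),'width',np.round((W(T,(x,y+5),z)-W(T,(x+w,y+5),z))[0]*1000,1))
np.save(sys.argv[2]+'T.npy',T);save(p,sys.argv[2])
E
python3 seg.py .018 w11
```

```text
[0.4788 0.2191 0.1494]
module_1 [0.4832 0.2308 0.0171] 0.69
blue [ 256  175   48  100 2848] nose mid [478.6 192.7  18. ] width 43.6
```

Emit:
carry_out(increments=[[0, 0, 0, -1, 2.5, -50, 0.48], [0, 0, 0, -1, 2.5, -100, 0.48], [0, 0, 0, -1, 2.5, -124, 0.48], [0, 0, 0, -1, 2.5, -124, 0.48], [0, 0, 0, -1, 2.5, -124, 0.48], [0, 0, 0, -1, 2.5, -124, 1], [0, 0, 0, -1, 2.5, -124, 1], [0, 0, 0, -1, 2.5, -124, 1], [0, 0, 0, -1, 2.5, -124, 1], [0, 0, 0, -0.5, -8, -123, 1], [0, 0, 0, 0, -18, -123, 1], [0, 0, 0, 0.5, -28, -123, 1], [0, 0, 0, 1, -38, -123, 1], [0, 0, 0, 1.5, -48, -123, 1], [0, 0, 0, 1.9, -57, -123, 1], [0, 0, 0, 1.9, -57, -124, 1], [0, 0, 0, 1.9, -57, -124, 1]])

```text
clock: 39.35
tool_pos: [0.4806, 0.1613, 0.0263]
orientation: [-179.9, -0.0, -177.3]
force: [-1.0, -8.9, 10.1]
opening: 0.0258
```

Emit:
carry_out(increments=[[0, 0, 0, 0, 0, 0, 0.48], [0, 0, 0, 0, 0, 0, 0.48], [0, 0, 0, 0, 0, 0, 0.48], [0, 0, 0, 0, 0, 40, 0.48], [0, 0, 0, -1, 20, 60, 0.48], [0, 0, 0, -2, 50, 60, 0.48], [0, 0, 0, -3.6, 72, 60, 0.48], [0, 0, 0, -3.6, 72, 60, 0.48], [0, 0, 0, -3.6, 72, 60, 0.48]])

```text
clock: 40.48
tool_pos: [0.4767, 0.2344, 0.0849]
orientation: [-179.9, -0.1, -177.2]
force: [-0.9, -0.2, -0.1]
opening: 0.0454
```

```bash
python3 seg.py .018 w12
```

```text
[0.4768 0.2342 0.0851]
module_1 [0.4834 0.1915 0.0187] 0.83
blue [ 245   84   67  161 5742] nose mid [481.5 131.9  18. ] width 45.3
```

Emit:
carry_out(increments=[[0, 0, 0, 0, 0, -30, 0.48], [0, 0, 0, 0, 0, -54, 0.48], [0, 0, 0, 0, 0, -54, 0.48], [0, 0, 0, 0, 0, -54, 0.48], [0, 0, 0, 0, 0, -54, 1], [0, 0, 0, 0, 0, -54, 1], [0, 0, 0, 0, 0, -54, 1], [0, 0, 0, 0, 0, -54, 1], [0, 0, 0, 0, 0, -44, 1], [0, 0, 0, 0, 0, -30, 1], [0, 0, 0, 0, 0, 0, 1], [0, 0, 0, 0, 0, 40, 1], [0, 0, 0, 0, 0, 65, 1], [0, 0, 0, 0, 0, 65, 1]])

```text
clock: 42.32
tool_pos: [0.4782, 0.2358, 0.1533]
orientation: [179.8, 0.2, -177.2]
force: [0.8, 0.6, -3.3]
opening: 0.0258
```

Emit:
carry_out(increments=[[0, 0, 0, 0, -20, 0, 1], [0, 0, 0.5, 1, -60, 0, 1], [0, 0, 1, 2, -105, 0, 1], [0, 0, 2, 4, -150, 0, 1], [0, 0, 3, 6, -195, 0, 1], [0, 0, 4, 8, -240, 0, 1], [0, 0, 5, 10, -285, 0, 1], [0, 0, 5, 12, -320, 0, 1], [0, 0, 5, 12.6, -350, 0, 1], [0, 0, 5, 12.6, -350, -30, 1], [0, 0, 5, 12.6, -350, -60, 1], [0, 0, 5, 12.6, -350, -80, 1], [0, 0, 5, 12.6, -350, -86, 1], [0, 0, 5, 12.6, -350, -86, 1], [0, 0, 5, 12.6, -350, -86, 1], [0, 0, 5, 12.6, -350, -86, 1]])

```text
clock: 44.32
tool_pos: [0.4903, -0.115, 0.0653]
orientation: [-180.0, 0.1, -172.2]
force: [-0.9, -0.8, -3.2]
opening: 0.0255
```

```bash
python3 seg.py .052 w13; python3 -c "
import cv2
p=cv2.imread('pics/w13.png');cv2.imwrite('pics/w13c.png',cv2.resize(p[60:280,160:440],None,fx=2.5,fy=2.5,interpolation=cv2.INTER_CUBIC))"
```

```text
[ 0.4902 -0.115   0.0652]
module_1 [ 0.558  -0.1938  0.0389] 0.95
module_1 [ 0.6172 -0.1743  0.0329] 0.87
module_1 [ 0.4999 -0.1676  0.0564] 0.79
blue [ 140   40   71  115 4053] nose mid [ 561.2 -231.3   52. ] width 40.6
blue [  60   59   67  128 3888] nose mid [ 611.7 -220.7   52. ] width 48.7
blue [ 236   74   88   48 1989] nose mid [ 503.4 -217.4   52. ] width 45.0
blue [ 237  147   85  106 6046] nose mid [ 498.5 -179.2   52. ] width 44.6
```

View pics/w13c.png

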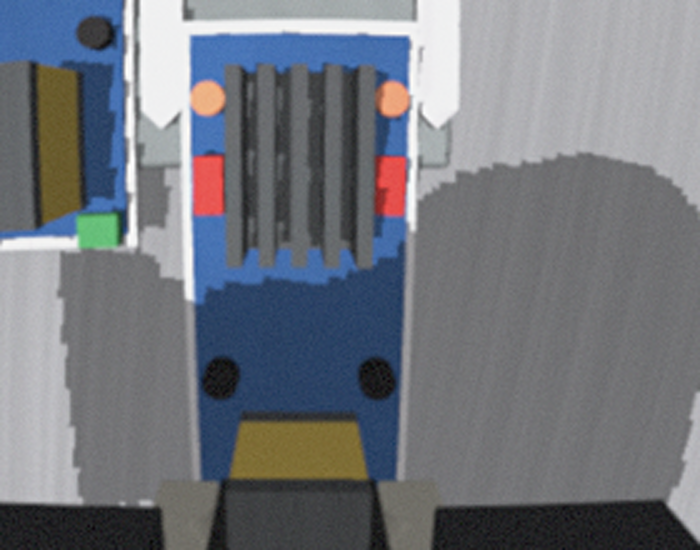

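Run:
```python
from px import *
T=np.load('w13T.npy')
f=lambda c,z:W(T,(c[0]/2.5+160,c[1]/2.5+60),z)*1000
u=np.array([.991,.134,0]);v=np.array([.134,-.991,0]);o=np.array([570.5,-223.7,0])
for n,c,z in [('ribLtip',(162,129),.027),('ribRtip',(438,129),.027),('noseL',(182,23),.052),('noseR',(419,23),.052),('m2 tail corner',(137,245),.026)]:
    q=f(c,z)-o;print(n,np.round([q@v,q@u],1))
```

```text
ribLtip [-36.  -32.7]
ribRtip [-35.9 -98.7]
noseL [-13.6 -41.3]
noseR [-13.5 -90.2]
m2 tail corner [-64.4 -25.6]
```

Emit:
carry_out(increments=[[0, 0, 0, 0, 0, -11, 1], [0, 0, 0, 0, 0, -22, 1], [0, 0, 0, 0, 0, -22, 1], [0, 0, 0, 1.3, -10, -22, 1], [0, 0, 0, 2.7, -20, -22, 1], [0, 0, 0, 4.1, -30, -22.5, 1], [0, 0, 0, 5.4, -40, -23, 1], [0, 0, 0, 6.8, -50, -24, 1], [0, 0, 0, 8.1, -60, -24, 1], [0, 0, 0, 9.5, -70, -24, 1], [0, 0, 0, 10.2, -75, -24, 1], [0, 0, 0, 10.6, -78, -24.5, 1], [0, 0, 0, 10.7, -79.3, -25, 1], [0, 0, 0, 10.8, -80.3, -25, 1], [0, 0, 0, 10.8, -80.3, -25, 1], [0, 0, 0, 10.8, -80.3, -25, 1]])

```text
clock: 46.42
tool_pos: [0.5003, -0.1926, 0.0402]
orientation: [179.8, 0.0, -172.2]
force: [-4.1, 21.1, 10.9]
opening: 0.0258
```

Emit:
carry_out(increments=[[0, 0, 0, 0, 2, 0, 0.45], [0, 0, 0, 0, 2, 0, 0.48], [0, 0, 0, 0, 2, 0, 0.48], [0, 0, 0, 0, 2, 50, 0.48], [0, 0, 0, 20, 2, 100, 0.48], [0, 0, 0, 60, 2, 150, 0.48], [0, 0, 0, 65, 2, 150, 0.48], [0, 0, 0, 65, 2, 150, 0.48], [0, 0, 0, 65, 2, 150, 0.48]])

```text
clock: 47.55
tool_pos: [0.5642, -0.1935, 0.1881]
orientation: [180.0, -0.2, -172.3]
force: [-0.3, 0.6, -0.4]
opening: 0.0456
```

```bash
python3 seg.py .026 w14; python3 -c "
import cv2
p=cv2.imread('pics/w14.png');cv2.imwrite('pics/w14c.png',cv2.resize(p[60:280,140:420],None,fx=2.5,fy=2.5,interpolation=cv2.INTER_CUBIC))"
```

```text
[ 0.5643 -0.1935  0.1883]
module_1 [ 0.6207 -0.1765  0.0278] 0.97
module_1 [ 0.5658 -0.1946  0.0393] 0.92
module_1 [ 0.5092 -0.2031  0.0343] 0.84
blue [ 191  171   49   62 1581] nose mid [ 630.  -210.1   26. ] width 50.6
blue [254 171  44  45 988] nose mid [ 569.5 -217.7   26. ] width 43.7
blue [318 171  44  45 834] nose mid [ 505.7 -226.8   26. ] width 45.2
```

View pics/w14c.png

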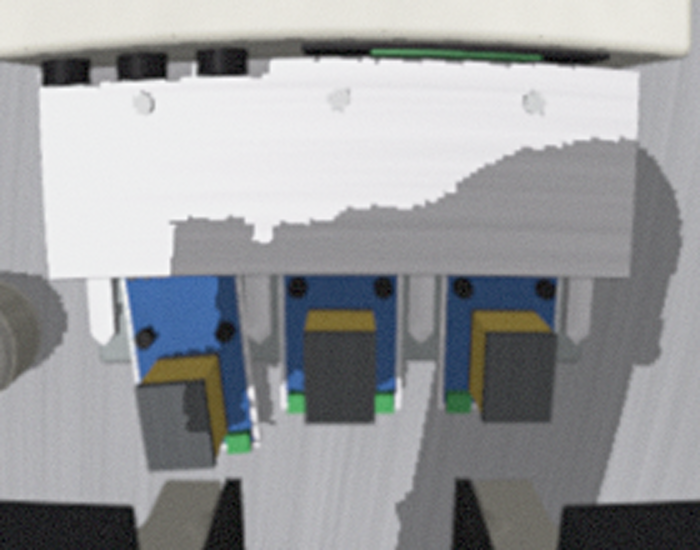

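Run:
```python
from px import *
T=np.load('w14T.npy')
f=lambda c,z:W(T,(c[0]/2.5+140,c[1]/2.5+60),z)*1000
u=np.array([.991,.134,0]);v=np.array([.134,-.991,0]);o=np.array([570.5,-223.7,0])
P=[('trF',(172,382.5),.068),('trB',(183,467.5),.068),('edgeF',(238,280),.026),('tailcorner',(258,447),.026),('edgeLF',(128,282),.026),('m2tailL',(283,409),.026),('m2tailR',(398,408),.026),('m3tailL',(444,410),.026),('rib tip1',(103,346),.027),('rib tip2',(263,342),.027)]
for n,c,z in P:
    q=f(c,z);r=q-o;print(n,np.round(q[:2],1),np.round([r@v,r@u],1))
```

```text
trF [ 625.7 -177. ] [-38.9  61. ]
trB [ 619.5 -143.7] [-72.7  59.2]
edgeF [ 609.7 -208.9] [-9.4 40.8]
tailcorner [ 594.3 -138.1] [-81.7  35.1]
edgeLF [ 655.  -202.7] [-9.5 86.5]
m2tailL [ 585.5 -156.7] [-64.4  23.9]
m2tailR [ 537.9 -163.6] [-64.  -24.3]
m3tailL [ 518.5 -165.2] [-64.9 -43.7]
rib tip1 [ 663.9 -174.5] [-36.3  99.2]
rib tip2 [ 596.8 -184.8] [-35.   31.3]
```

Emit:
carry_out(increments=[[0, 0, 4, 30, 20, 0, 0.55], [0, 0, 4, 59, 33, 0, 0.55], [0, 0, 4, 59, 33, -50, 0.55], [0, 0, 4, 59, 33, -100, 0.55], [0, 0, 4, 59, 33, -125, 0.55], [0, 0, 4, 59, 33, -148, 0.55], [0, 0, 4, 59, 33, -148, 0.55], [0, 0, 4, 59, 33, -148, 0.55], [0, 0, 4, 59, 33, -148, 1], [0, 0, 4, 59, 33, -148, 1], [0, 0, 4, 59, 33, -148, 1], [0, 0, 4, 59, 33, -148, 1]])

```text
clock: 49.15
tool_pos: [0.6251, -0.1604, 0.0426]
orientation: [-180.0, 0.1, -168.2]
force: [-1.2, 1.5, 5.7]
opening: 0.0256
```

Emit:
carry_out(increments=[[0, 0, 0, 0, 0, 0.5, 1], [0, 0, -1, 1.5, -2, 0.5, 1], [0, 0, -2.5, 3, -4, 0.5, 1], [0, 0, -4, 5, -7, 0.5, 1], [0, 0, -4, 5.5, -11, 0, 1], [0, 0, -4, 6, -15, -1, 1], [0, 0, -4, 6.5, -17, -1, 1], [0, 0, -4, 6.5, -18.5, -1, 1], [0, 0, -4, 6.5, -18.5, -1, 1], [0, 0, -4, 6.5, -18.5, -1, 1]])

```text
clock: 50.4
tool_pos: [0.6329, -0.1777, 0.0426]
orientation: [180.0, 0.2, -172.2]
force: [-1.2, 8.4, 13.7]
opening: 0.0256
```

Emit:
carry_out(increments=[[0, 0, 0, 0, -1.5, 0.8, 1], [0, 0, 0, 0, -3, 0.8, 1], [0, 0, 0, 0, -3, 0.8, 1], [0, 0, 0, 0, -3, 0.8, 1]])

```text
clock: 50.9
tool_pos: [0.6328, -0.1789, 0.0427]
orientation: [179.9, 0.2, -172.2]
force: [-0.6, 17.5, 11.8]
opening: 0.0259
```

Emit:
carry_out(increments=[[0, 0, 0, 0, 2.5, 0, 0.55], [0, 0, 0, 0, 2.5, 0, 0.55], [0, 0, 0, 0, 2.5, 0, 0.55], [0, 0, 0, 0, 2.5, 50, 0.55], [0, 0, 0, -20, 2.5, 100, 0.5], [0, 0, 0, -60, 2.5, 146, 0.5], [0, 0, 0, -68, 2.5, 146, 0.5], [0, 0, 0, -68, 2.5, 146, 0.5], [0, 0, 0, -68, 2.5, 146, 0.5]])

```text
clock: 52.02
tool_pos: [0.563, -0.1795, 0.1861]
orientation: [180.0, -0.1, -172.3]
force: [-0.7, -0.3, -0.9]
opening: 0.0436
```

```bash
cat > chk.py <<'E'
from px import *
import sys
p=wrist();save(p,sys.argv[1]);T=p['T'];u=np.array([.991,.134,0]);v=np.array([.134,-.991,0]);o=np.array([570.5,-223.7,0])
hsv=cv2.cvtColor(p['pixels'],cv2.COLOR_BGR2HSV)
g=cv2.inRange(hsv,(50,100,60),(85,255,255))
n,_,s,c=cv2.connectedComponentsWithStats(g)
for i in range(1,n):
    if s[i,4]>15:
        q=W(T,c[i],.028)*1000-o;b=W(T,(c[i][0],s[i,1]+s[i,3]),.026)*1000-o
        print('green',s[i],np.round([q@v,q@u],1),'lower edge x',round(b@v,1))
for d in ctrl.search_frame(p,'module_1'):
    q=np.array(d['centre'])*1000-o;print(np.round([q@v,q@u],1),round(d['confidence'],2))
E
python3 chk.py w15
```

```text
green [ 503   65   32   51 1231] [  84.6 -280.4] lower edge x 53.2
green [222 204  11   8  73] [-59.2  50.4] lower edge x -64.9
green [256 204   6   8  48] [-59.4  18.5] lower edge x -64.9
green [291 204   7   8  51] [-59.5 -17.9] lower edge x -64.9
green [320 204  10   9  76] [-59.7 -48.8] lower edge x -66.0
[-30.5  -1.7] 0.95
[-24.6  60.9] 0.91
[-26.5 -54.9] 0.82
```

Emit:
carry_out(increments=[[0, 0, 5, 0, 30, 40, 0.4], [0, 0, 15, 0, 80, 50, 0.4], [0, 0, 25, 0, 140, 50, 0.4], [0, 0, 35, 0, 200, 50, 0.4], [0, 0, 45, -5, 260, 50, 0.4], [0, 0, 55, -10, 320, 50, 0.4], [0, 0, 65, -15, 380, 50, 0.4], [0, 0, 75, -20, 440, 50, 0.4], [0, 0, 85, -30, 500, 50, 0.4], [0, 0, 85, -30, 550, 50, 0.4], [0, 0, 85, -30, 568, 50, 0.4], [0, 0, 85, -30, 568, 50, 0.4], [0, 0, 85, -30, 568, 50, 0.4], [0, 0, 85, -30, 568, 50, 0.4]])

```text
clock: 53.88
tool_pos: [0.5334, 0.3874, 0.2376]
orientation: [-180.0, 0.0, -87.3]
force: [-0.7, 0.2, 0.5]
opening: 0.0527
```

Run:
```python
from px import *
p=wrist();print(ctrl.get_obs()['tool_pos']);find(p,'bar_grip');find(p,'module_1')
for d in ctrl.outline_of(p,'bar_grip')[:2]:
    m=d['pixels'];ys,xs=np.nonzero(m);print(d['confidence'],xs.min(),xs.max(),ys.min(),ys.max())
g=cv2.cvtColor(p['pixels'],cv2.COLOR_BGR2GRAY)
X=proj(p,[.533,.389,.130]);print('rod expected px',X);save(p,'w16')
x,y=map(int,X);print(g[y-40:y+40:8,x-40:x+40:5])
```

```text
[0.53343992 0.38752152 0.23770806]
bar_grip [0.5603 0.3283 0.1252] 0.89
0.97 269 377 67 288
rod expected px (np.float64(277.14176746330156), np.float64(208.81924157255804))
[[212 210 212 209 211 208 211 200 193 194 199 201 204 204 202 204]
 [206 209 208 205 208 209 210  33  52  42 128 207 206 209 209 213]
 [200 206 207 211 210 210 211  28  48  33 134 210 208 210 210 214]
 [134 137 198 132 131 130 132  37  48  33 129 164 186 201 201 180]
 [131 137 139 132 138 138 141  39  45  37 135 136 134 134 129 127]
 [136 135 136 137 140 134 131  32  38  28 136 129 130 132 132 128]
 [132 133 134 131 131 128 131  30  25  31 127 131 128 134 136 131]
 [136 137 132 135 139 132 136  35  29  24 134 134 136 133 137 134]
 [131 134 135 133 135 133 135  36  28  31 138 137 135 132 136 110]
 [128 126 173 126 131 130 128  41  25  24 134 136 130 136 135 140]]
```

Emit:
carry_out(increments=[[0, 0, 0, 0, 0, -50, 0.4], [0, 0, 0, 0, 0, -100, 0.4], [0, 0, 0, 0, 0, -127, 0.4], [0, 0, 0, 0, 0, -127, 0.4], [0, 0, 0, 0, 0, -127, 0.4], [0, 0, 0, 0, 0, -127, 1], [0, 0, 0, 0, 0, -127, 1], [0, 0, 0, 0, 0, -127, 1], [0, 0, 0, 0, 0, -127, 1], [0, 0, 0, 0, 0, -127, 1]])

```text
clock: 55.32
tool_pos: [0.5331, 0.3887, 0.1105]
orientation: [-180.0, 0.0, -87.3]
force: [0.2, -0.2, 1.3]
opening: 0.0111
```

Emit:
carry_out(increments=[[0, 0, 0, 0.2, -3.6, 2.2, 1], [0, 0, 0, 0.5, -11.4, 5.8, 1], [0, 0, 0, 0.9, -19.3, 8.8, 1], [0, 0, 0, 1.7, -36.1, 12.5, 1], [0, 0, 0, 2.6, -53.2, 13.3, 1], [0, 0, 0, 3, -61.7, 12.5, 1], [0, 0, 0, 3.4, -70.2, 11.1, 1], [0, 0, 0, 3.8, -78.5, 8.8, 1], [0, 0, 0, 4.2, -86.6, 6, 1], [0, 0, 0, 4.6, -94.4, 2.3, 1], [0, 0, 0, 5, -101.8, -1.9, 1], [0, 0, 0, 5.3, -108.8, -6.9, 1], [0, 0, 0, 5.6, -115.4, -12.4, 1], [0, 0, 0, 5.9, -121.5, -18.7, 1], [0, 0, 0, 6.2, -127, -25, 1], [0, 0, 0, 6.2, -127.5, -27, 1], [0, 0, 0, 6.2, -127.5, -27, 1], [0, 0, 0, 6.2, -127.5, -27, 1]])

```text
clock: 57.58
tool_pos: [0.5394, 0.2613, 0.0848]
orientation: [-180.0, 0.0, -87.2]
force: [-5.4, 2.7, 15.0]
opening: 0.0111
```

Emit:
carry_out(increments=[[0, 0, 0, 0, 0, 0, 0.4], [0, 0, 0, 0, 0, 0, 0.4], [0, 0, 0, 0, 0, 0, 0.4], [0, 0, 0, 0, 0, 50, 0.4], [0, 0, 0, 0, 0, 110, 0.4], [0, 0, -10, 0, -50, 150, 0.4], [0, 0, -20, 5, -110, 150, 0.4], [0, 0, -30, 5, -170, 150, 0.4], [0, 0, -40, 10, -230, 150, 0.4], [0, 0, -50, 10, -290, 150, 0.4], [0, 0, -60, 15, -350, 150, 0.4], [0, 0, -70, 20, -400, 150, 0.4], [0, 0, -80, 20, -400, 150, 0.4], [0, 0, -85, 20, -400, 150, 0.4], [0, 0, -85, 20, -400, 150, 0.4], [0, 0, -85, 20, -400, 150, 0.4]])

```text
clock: 59.58
tool_pos: [0.5591, -0.1389, 0.2331]
orientation: [180.0, -0.0, -172.1]
force: [-0.5, -1.0, 0.1]
opening: 0.0523
```

```bash
python3 chk.py w17
python3 - <<'E'
from h import *
s=ctrl.snapshot('scene');t=ctrl.snapshot('side')
for l in ['tape_roll','solder_reel','screwdriver','flux_bottle','brush','bar_grip']: find(s,l,1)
w=cv2.imread('pics/w17.png')
cv2.imwrite('pics/fin.png',np.hstack([cv2.resize(w[60:280,140:420],(500,393)),cv2.resize(t['pixels'][140:230,180:310],(290,393))]))
E
```

```text
green [ 481   38   33   45 1047] [  84.6 -280.2] lower edge x 54.0
green [230 157   9   8  60] [-59.5  50.3] lower edge x -64.7
green [260 158   7   7  42] [-60.1  17.8] lower edge x -64.9
green [291 158   7   7  45] [-60.1 -17.7] lower edge x -64.8
green [318 158   9   7  59] [-59.5 -49. ] lower edge x -64.5
[-32.6   0.2] 0.98
[-28.8  61.1] 0.77
[-29.2 -55.4] 0.71
tape_roll [ 0.6679 -0.0235  0.0228] 0.91
solder_reel [0.4099 0.0083 0.0306] 0.65
screwdriver [0.5556 0.2613 0.0304] 0.66
flux_bottle [ 0.7333 -0.1813  0.0551] 0.71
brush [0.7495 0.1878 0.0173] 0.91
bar_grip [0.5568 0.2608 0.0282] 0.71
```

View pics/fin.png

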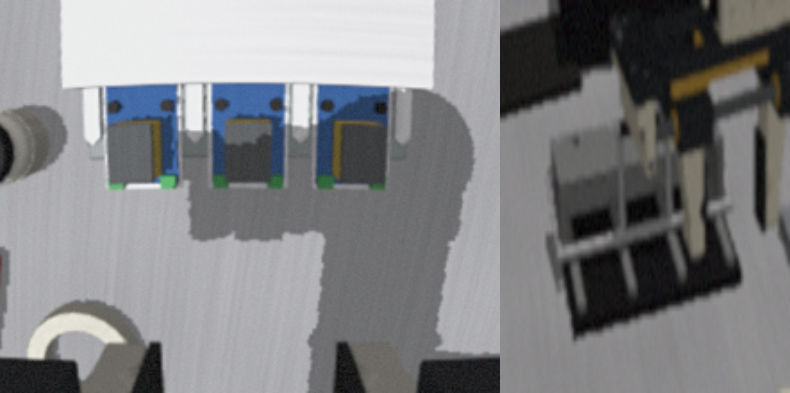

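All three modules sit straight and home, the carrier is empty and its bar is down, so I'm handing the job in.

```bash
python3 -c "
from plant import ctrl
print(ctrl.close_job())"
```

```text
the job is handed in; nothing more can be done
None
```

The job is done and handed in, at about 60 s on the robot's clock. I swung up the hold-down bar, slid out the three modules and regripped each by its transformer. Each was pushed against the dock stop (15–21 N felt), and then I folded the bar down again.

The first module placed was later knocked about 17 mm out and turned about 4°. I regripped it, straightened it and pushed it home again.

**Last checks**
- **Modules:** the tail edges read at dock x of about -64.5 to -64.9 mm, against -65 for home. The picture shows them straight in their lanes. The knocked module sits about 2 mm to one side, within the lane's play.
- **Bar:** the gripper height matched the bar's original down position within 1 mm, with 15 N against its stop. The side picture shows it down over the empty carrier.
- **Other things on the bench:** the tape roll, solder reel, flux bottle and brush were found within about 1 cm of their starting readings.
- **One check failed:** the network's last screwdriver report landed on the carrier bar, a false detection. The screwdriver's final position was therefore not measured; the arm never worked near it.

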